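Roll a castor wheel into its bench rest

TASK

Roll the blue castor wheel along the bench on its rim, without sliding it, lifting it or letting it fall over, into the yellow wheel rest, so that it stands upright between the low entry bar and the stop bar, about square to them and near the middle of their length. Leave the grey wheel where it lies.

Things in the scene. Friction and masses are not known exactly. Their poses are not given: they have to be found in the camera images.
- blue_wheel: Castor wheel, blue tyre, 64 mm diameter, 28 mm wide, 0.2 kg, loose on its rim. Origin: its centre, 32 mm up. y: axle (level); x, z turn as it rolls (at the start z up, x towards the rest within 5 deg). Starts 165-215 mm from the rest, way clear. Friction about 0.4; stops soon when let go. Rolls if pushed lightly at mid-height or kept loosely between fingers ahead and behind; squeezed, it slides.
- wheel_rest: Yellow frame fixed to the bench, 120 mm wide along y, open inside (wheel stands on the bench). Origin: on the bench where the wheel belongs, midway along the bars; x: rolling-in direction; z up. Rounded entry bar at x = -15.5 mm, 2.5 mm high (a light push rolls over it); stop bar from x = +22.5 to 34.5 mm, 8 mm high, black centre mark; side bars 4 mm high, 96 mm apart. Wheel play about 2 mm.
- grey_wheel: Another castor wheel of the same size, grey tyre and white hub, lying flat on the bench; not wanted. Origin at its centre, 14 mm above the bench; y is its axle (upright).

How it is judged:
By the outcome, as a careful person would: the job done as asked, in the order asked, and still so for the second after the job is handed in, with the robot touching nothing.
It also fails if it takes over 35 s, if anything falls off the work surface, if the arm or the gripper's body presses on something with over 40 N, if the wrist force passes 120 N, or if a joint passes its speed limit or range.

ROBOT

A 7-joint arm with a two-finger parallel gripper is mounted at the origin on a cart in front of the work surface, level with it; the furniture and walls round the work are solid. World frame = base frame: x ahead of the robot, y to its left, z up, the work surface at z = 0. Lengths are in m, angles in rad, forces in N, time in s.
With the tool pointing down it reaches from about 0.35 to 0.9 m from the base axis. Payload 19.9 kg.
Tool frame: the origin (TCP) lies on the centre line of the jaws, within the pads' length; the fingertips stand 17 mm ahead of it and the grasp point (between the pads) lies 2 mm behind it (arm.tcp_to_tips is the distance from the TCP to the fingertips, in m); z points along the fingers, y is the line along which they close (so a half turn about z gives the same grasp; the last joint's range is limited). The gripper opens to 85 mm and grips with 20 to 120 N. Pads are 22 mm wide; open, the fingers measure 114 mm over their backs; the gripper's body (76 mm by 85 mm) begins 54 mm behind the grasp point. The pads swing forward as they close: fully open they stand 13 mm farther back than shut.
Start: joints at [-1.339, 0.417, -0.01, 1.614, 0.005, 1.111, -0.053], TCP at [0.169, 0.602, 0.211] pointing down, gripper open.
Joint ranges: [-2.81, 2.81], [-0.39, 2.02], [-1.27, 1.25], [0.06, 2.57], [-1.19, 4.33], [0.19, 2], [-2.82, 2.82]. Speed limits (rad/s): [1.89, 1.89, 2.39, 2.39, 3.01, 3.01, 3.01].

INTERFACE

Orientations are given as a unit quaternion [x, y, z, w].
In Python, from cell import arm gives the robot as it stands. Calls block until the motion is done:
- arm.goto(position, orientation): joint-space move of the TCP to a pose.
- arm.move_l(position, rot=None, max_speed=0.15, guard=None): straight line of the TCP; rot=None keeps the orientation; max_speed is the mean speed in m/s. With guard (N) it stops when the force on the tool has changed by that much, and returns True; else False.
- arm.movej(angles): joint-space move.
- arm.ungrasp() and arm.close_gripper(effort=None): open the fingers fully, or close them until they stop; effort is the grip in N (None keeps the last).
- arm.dwell(seconds).
- arm.ik(position, orientation): joint angles nearest the present ones, or None.
- arm.get_image(name): name is "side" or "top"; returns the picture (384x512x3 uint8, red, green, blue); there is no depth.
- arm.calibration(name): a dict with "fx", "fy", "cx", "cy" (pixels), "cam_to_world" (4x4, takes a point from camera to world coordinates). Camera axes: x right, y down, z forward; pixel columns grow to the right and rows downward; lengths in m; the calibration is good to about 2 mm. A picture is of the moment at which its call begins. calibration takes no time and is no camera call.
A pose or a line that the arm cannot do raises arm.Unreachable and nothing moves.
- arm.finish_job(): hands the job in; it is judged then, once.
Trained networks look in the newest picture that a camera, given by its name, has taken for a name from the list of things; names that differ only in an ending like _2 or _b are one class to them, and where a whole thing is asked for, a point or a joint stands for the part that bears it (a point fixed in the world has none). Each returns a list of dicts, best first, with "confidence" (0 to 1); they miss things now and then, are a little off and sometimes report something else, mostly with a low value. They report only what shows in the picture. A call takes as long as a camera call.
- arm.trace(query, camera): "region" (384x512 bool, what is visible of it) and "xy" ([column, row] in pixels, amid what is visible of it).
Readings, each from a call of its own:
- arm.get_time_s(): time.
- arm.get_joint_pos(): joint angles.
- arm.get_joint_vel(): joint speeds.
- arm.get_joint_efforts(): joint torques, N m.
- arm.get_tcp_pos(): TCP position.
- arm.get_ee_rot(): TCP orientation.
- arm.get_contact_force(): force on the tool from outside, world axes, zero at the start.
- arm.get_ft_torque(): the same for the moment, N m.
- arm.get_width(): finger opening in m.
- arm.get_grasp_force(): force on a finger pad.
Only numpy, scipy, OpenCV 4.12 (cv2) and the standard library are available. Lean on these libraries where they do the work, as an engineer would, in place of code of your own. Each camera call takes 0.05 s, during which the arm holds its last target. There are 200 camera calls.

## Working session

There is one attempt and no reset: what is moved stays moved. The work goes in short steps, each a Python script; the robot and the scene stay as the last script left them, time stands still between calls to the robot, and variables do not carry over. Pictures are saved under pics/ and viewed, at most 13 in all, crops included, and the job is handed in when it is done.

```bash
mkdir -p pics; python3 - <<'E'
from cell import arm
import cv2,numpy as np
a=arm.get_image("top");b=arm.get_image("side")
cv2.imwrite("pics/a.png",a[:,:,::-1]);cv2.imwrite("pics/b.png",b[:,:,::-1])
for c in("top","side"):
  k=arm.calibration(c);print(c,k["fx"],k["fy"],k["cx"],k["cy"]);print(np.round(k["cam_to_world"],4))
  for q in("blue_wheel","wheel_rest","grey_wheel"):
    for r in arm.trace(q,c)[:2]: print(q,r["confidence"],r["xy"],r["region"].sum())
print(arm.get_time_s(),arm.get_ee_rot(),arm.tcp_to_tips)
E
```

```text
top 436.50467344584473 436.50467344584473 254.8501748219797 185.97129761371136
[[ 0.0296 -0.9842  0.1745  0.4057]
 [-0.9994 -0.0259  0.0237 -0.1417]
 [-0.0188 -0.1751 -0.9844  0.8785]
 [ 0.      0.      0.      1.    ]]
blue_wheel 0.79 [164.3, 206.7] 546
wheel_rest 0.57 [257.8, 204.8] 714
wheel_rest 0.29 [168.7, 208.4] 558
grey_wheel 0.64 [325.3, 142.3] 762
side 469.9362096501663 469.9362096501663 262.81625440067234 196.4125105469962
[[-0.9996 -0.0277  0.0054  0.5439]
 [-0.0211  0.6079 -0.7937  0.6416]
 [ 0.0188 -0.7935 -0.6083  0.6486]
 [ 0.      0.      0.      1.    ]]
grey_wheel 0.6 [221.1, 175.2] 508
0.4 [ 1.36464875e-01  9.90644900e-01 -1.43135079e-04  1.31290923e-05] 0.017
```

```bash
ls -la .
```

```text
total 12
drwxr-xr-x  3 agent agent 4096 Dec  1 13:57 .
drwxr-xr-x 23 root  root  4096 Dec  1 13:57 ..
drwxr-xr-x  2 agent agent 4096 Dec  1 13:58 pics
```

View pics/a.png

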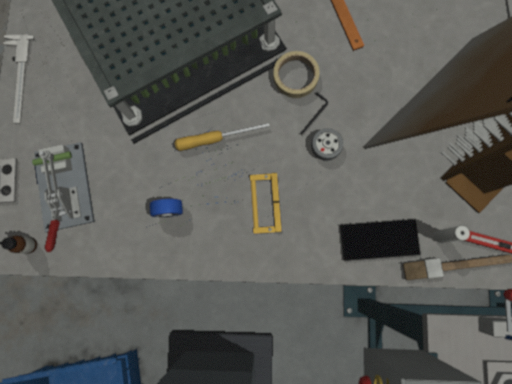

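View pics/b.png

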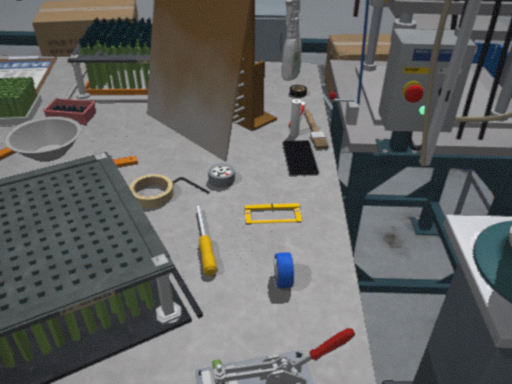

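Top view: the blue wheel is at about (164,207), and the rest spans columns 252–281 and rows 174–234. Its stop bar with the black mark is on the right at (277,200). The grey wheel is at (326,144). Side view: the wheel is at (284,270) and the rest at (273,213), with the stop bar on the far side. Next I fit model silhouettes to both views.

```bash
cat > vis.py <<'E'
from cell import arm
import cv2,numpy as np
from scipy.optimize import minimize
S=8
def proj(c,P):
    k=arm.calibration(c);T=np.linalg.inv(k["cam_to_world"]);p=np.atleast_2d(P)@T[:3,:3].T+T[:3,3]
    return np.c_[k["fx"]*p[:,0]/p[:,2]+k["cx"],k["fy"]*p[:,1]/p[:,2]+k["cy"]]
def ray(c,uv,z):
    k=arm.calibration(c);M=k["cam_to_world"];d=M[:3,:3]@[(uv[0]-k["cx"])/k["fx"],(uv[1]-k["cy"])/k["fy"],1]
    return M[:3,3]+d*(z-M[2,3])/d[2]
def tf(p,P):  # pose x,y,yaw -> world
    c,s=np.cos(p[2]),np.sin(p[2]);P=np.asarray(P,float);return np.c_[p[0]+c*P[:,0]-s*P[:,1],p[1]+s*P[:,0]+c*P[:,1],P[:,2]]
t=np.linspace(0,2*np.pi,40)
def wheel():
    pts=[]
    for y,r in((-.014,.0295),(-.011,.032),(.011,.032),(.014,.0295)): pts+=list(np.c_[r*np.cos(t),0*t+y,.032+r*np.sin(t)])
    return [np.array(pts)]
def box(x0,x1,y0,y1,h): return np.array([[x,y,z] for x in(x0,x1) for y in(y0,y1) for z in(0,h)])
def rest(): return [box(.0225,.0345,-.06,.06,.008),box(-.0185,-.0125,-.06,.06,.0025),box(-.0155,.0225,.048,.06,.004),box(-.0155,.0225,-.06,-.048,.004)]
def render(c,p,parts,roi):
    x,y,w,h=roi;m=np.zeros((h*S,w*S),np.uint8)
    for q in parts:
        uv=(proj(c,tf(p,q))-[x,y]+.5)*S-.5
        cv2.fillConvexPoly(m,cv2.convexHull(np.round(uv*16).astype(np.int32)),255,shift=4)
    return cv2.resize(m,(w,h),interpolation=cv2.INTER_AREA)/255.
def mask(img,kind):
    f=img.astype(float);r,g,b=f[...,0],f[...,1],f[...,2]
    return np.clip((b-(r+g)/2-8)/45,0,1) if kind=="blue" else np.clip(((r+g)/2-b-22)/55,0,1)
def fit(imgs,kind,p0,parts):
    rois={c:[int(v) for v in np.r_[(q:=proj(c,[p0[0],p0[1],.015])[0])-55,110,110]] for c in imgs}
    M={}
    for c in imgs:
        x,y,w,h=rois[c];m=mask(imgs[c],kind)[y:y+h,x:x+w];n,l,st,_=cv2.connectedComponentsWithStats((m>.3).astype(np.uint8))
        pr=cv2.dilate((render(c,p0,parts,rois[c])>.3).astype(np.uint8),np.ones((11,11)))
        M[c]=m*pr
    f=lambda p:sum(((render(c,p,parts,rois[c])-M[c])**2).sum() for c in imgs)
    r=minimize(f,p0,method="Nelder-Mead",options=dict(initial_simplex=np.array(p0)+np.array([[0,0,0],[.006,0,0],[0,.006,0],[0,0,.1]]),xatol=1e-5,fatol=1e-3))
    return r.x,r.fun,{c:M[c].sum() for c in imgs}
E
python3 - <<'E'
from vis import *
im={c:cv2.imread(f"pics/{f}.png")[:,:,::-1] for c,f in(("top","a"),("side","b"))}
pw=ray("top",(164,207),.04);pr=ray("top",(266,204),.003)
print(pw,pr,ray("side",(284,270),.032),ray("side",(273,213),.003),ray("top",(326,144),.028))
yaw=-np.pi/2
for cs in(("top",),("side",),("top","side")):
    I={c:im[c] for c in cs}
    print(cs,fit(I,"blue",[pw[0],pw[1],yaw],wheel()),fit(I,"yellow",[pr[0],pr[1],yaw],rest()))
E
```

```text
Traceback (most recent call last):
  File "vis.py", line 30
    rois={c:[int(v) for v in np.r_[(q:=proj(c,[p0[0],p0[1],.015])[0])-55,110,110]] for c in imgs}
                                    ^^^^^^^^^^^^^^^^^^^^^^^^^^^^^^^^
SyntaxError: assignment expression cannot be used in a comprehension iterable expression
```

```bash
sed -i 's/(q:=proj(c,\[p0\[0\],p0\[1\],.015\])\[0\])-55/proj(c,[p0[0],p0[1],.015])[0]-55/' vis.py
python3 - <<'E'
from vis import *
im={c:cv2.imread(f"pics/{f}.png")[:,:,::-1] for c,f in(("top","a"),("side","b"))}
pw=ray("top",(164,207),.04);pr=ray("top",(266,204),.003)
print(pw,pr,ray("side",(284,270),.032),ray("side",(273,213),.003),ray("top",(326,144),.028))
yaw=-np.pi/2
for cs in(("top",),("side",),("top","side")):
    I={c:im[c] for c in cs}
    print(cs,fit(I,"blue",[pw[0],pw[1],yaw],wheel()),fit(I,"yellow",[pr[0],pr[1],yaw],rest()))
E
```

```text
[0.50824079 0.05371811 0.04      ] [ 0.52449678 -0.14423571  0.003     ] [0.5067506  0.05206491 0.032     ] [ 0.52632198 -0.14303164  0.003     ] [ 0.64576489 -0.26146759  0.028     ]
('top',) (array([ 0.51054823,  0.05254235, -1.5354673 ]), np.float64(74.72095006194199), {'top': np.float64(463.28888888888883)}) (array([ 0.52691094, -0.13582486, -1.48647614]), np.float64(72.85314192570561), {'top': np.float64(742.2)})
('side',) (array([ 0.50597884,  0.04987739, -1.55852577]), np.float64(33.899807339057624), {'side': np.float64(575.3000000000001)}) (array([ 0.52665524, -0.13574296, -1.47198899]), np.float64(51.11950025578211), {'side': np.float64(602.0363636363637)})
('top', 'side') (array([ 0.50722976,  0.05113696, -1.51479191]), np.float64(141.6775868255799), {'top': np.float64(463.28888888888883), 'side': np.float64(575.3000000000001)}) (array([ 0.52681537, -0.13576987, -1.48065639]), np.float64(126.22730647144613), {'top': np.float64(742.2), 'side': np.float64(602.0363636363637)})
```

```bash
python3 - <<'E'
from vis import *
im={c:cv2.imread(f"pics/{f}.png") for c,f in(("top","a"),("side","b"))}
out=[]
for c,w in im.items():
  for p,parts in(([.507,.0511,-1.53],wheel()),([.5268,-.1358,-1.4807],rest())):
    u=proj(c,[p[0],p[1],.02])[0].astype(int)-40
    z=cv2.resize(w[u[1]:u[1]+75,u[0]:u[0]+80],None,fx=5,fy=4*5/5*1.0,interpolation=cv2.INTER_CUBIC) if 0 else cv2.resize(w[u[1]:u[1]+60+15,u[0]:u[0]+80],(400,375),interpolation=cv2.INTER_CUBIC)
    for q in parts:
      h=cv2.convexHull(np.round(((proj(c,tf(p,q))-u+.5)*5)).astype(np.int32));cv2.polylines(z,[h],True,(0,0,255),1)
    out.append(z[:300+ (0)] if 0 else z[40:340])
cv2.imwrite("pics/c.png",np.vstack([np.hstack(out[:2]),np.hstack(out[2:])]))
E
```

```text
(no output)
```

View pics/c.png

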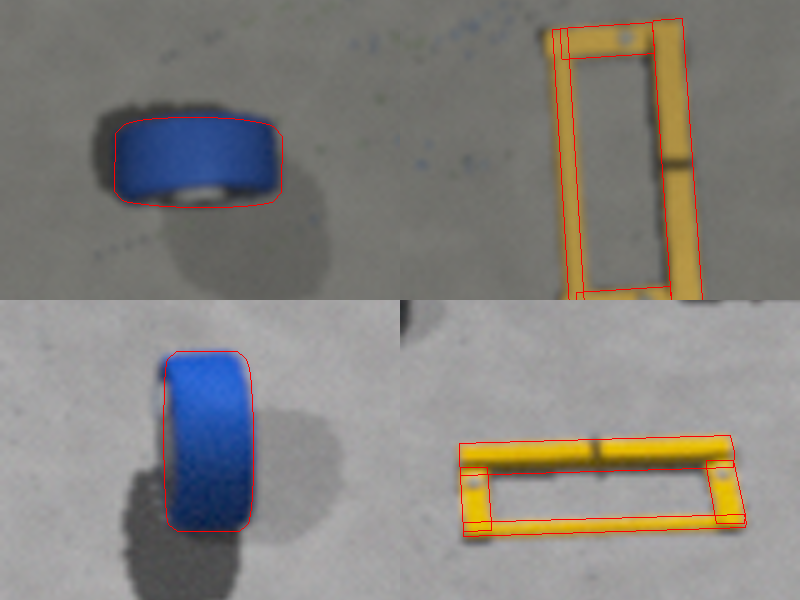

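The rest fit is good: origin (0.527, -0.136), yaw -1.48. Its entry bar is at about column 565 of the top crop and its mark at (678,162). The wheel's grey hub face shows outside the fit at the left of the side crop (160,420), so its centre is about 1.5 mm further in +x, at about (0.5085, 0.051). I'll cage the wheel and roll the first leg.

```bash
cat > roll.py <<'E'
from vis import *
from scipy.interpolate import CubicHermiteSpline
from scipy.spatial.transform import Rotation as R
REST=np.array([.5268,-.1358]);YR=-1.4807;Z=.027
d=lambda a:np.array([np.cos(a),np.sin(a)])
def quat(a):
    y=np.r_[-d(a),0];z=np.array([0,0,-1.]);return R.from_matrix(np.c_[np.cross(y,z),y,z]).as_quat()
def path(p0,a0):
    L=np.linalg.norm(REST-p0);s=CubicHermiteSpline([0,L],[p0,REST],[d(a0),d(YR)]);v=s.derivative()
    return L,lambda u:(s(u),np.arctan2(*v(u)[::-1]))
def tool(c,a,off,z=Z): return np.r_[c+off*d(a),z]
E
python3 - <<'E'
from roll import *
p0=np.array([.5085,.0511]);a0=-1.54
L,f=path(p0,a0)
arm.goto(tool(p0,a0,0,.15),quat(a0))
print(arm.get_time_s(),arm.get_joint_pos().round(2) if hasattr(arm.get_joint_pos(),'round') else arm.get_joint_pos())
print("hit",arm.move_l(tool(p0,a0,0),max_speed=.1,guard=8))
for u in(20,60,100):
    c,a=f(u/1000);print(u,c.round(4),round(a,3),arm.move_l(tool(c,a,.0105),rot=quat(a),max_speed=.035,guard=12),arm.get_contact_force())
c,a=f(.1);arm.move_l(tool(c,a,0),max_speed=.05)
arm.move_l(tool(c,a,0,.12),max_speed=.15)
arm.move_l(np.r_[.42,.16,.2],max_speed=.25)
I={k:arm.get_image(k) for k in("top","side")}
out=[]
for k in I:
    cv2.imwrite(f"pics/d_{k}.png",I[k][:,:,::-1])
    print(k,fit({k:I[k]},"blue",[c[0],c[1],a],wheel()))
    q=proj(k,[c[0],c[1],.02])[0].astype(int)-[50,50];z=cv2.resize(I[k][q[1]:q[1]+100,q[0]:q[0]+100,::-1],(400,400),interpolation=cv2.INTER_CUBIC)
    h=cv2.convexHull(np.round((proj(k,tf([*c,a],wheel()[0]))-q+.5)*4).astype(np.int32));cv2.polylines(z,[h],True,(0,0,255),1);out.append(z)
cv2.imwrite("pics/d.png",np.hstack(out));print(arm.get_time_s())
E
```

```text
2.7167 [-0.55  0.31  0.46  1.97 -0.17  0.9   1.6 ]
hit False
20 [0.5094 0.0311] -1.512 False [0.50177717 0.51041    3.31702106]
60 [ 0.5126 -0.0087] -1.473 True [-0.07539731  1.64098791 10.64084361]
100 [ 0.517  -0.0485] -1.453 True [-1.82123177  1.51807478 15.69688421]
top (array([ 0.51496494, -0.01301366, -2.24773362]), np.float64(387.81284676833695), {'top': np.float64(74.1888888888889)})
side (array([ 0.51118492, -0.03122098, -1.59749826]), np.float64(246.02700029903025), {'side': np.float64(269.1666666666667)})
9.475
```

View pics/d.png

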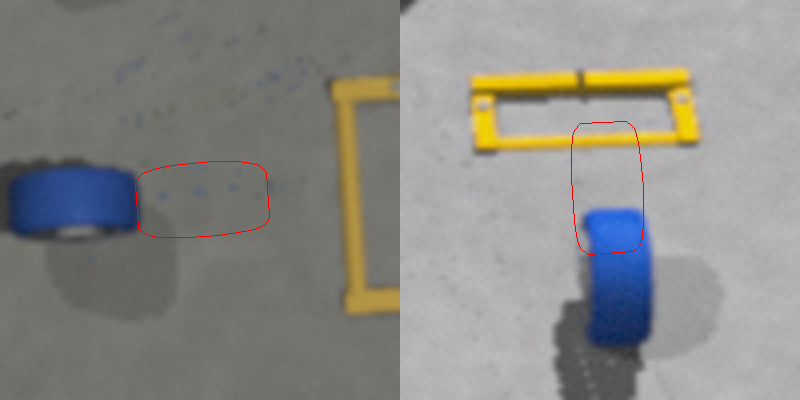

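The roll lagged behind plan: the wheel stands at about (75,200) in the top crop, well short of the red prediction. The tool also felt an upward force. I'll quantify both before moving on.

```bash
python3 - <<'E'
from roll import *
print(arm.get_contact_force(),arm.get_tcp_pos(),arm.get_width(),arm.get_joint_efforts(),arm.get_time_s())
for k in("top","side"):
    I=cv2.imread(f"pics/d_{k}.png")[:,:,::-1]
    m=(mask(I,"blue")>.3).astype(np.uint8);c0=proj(k,[.51,.0,.03])[0]
    n,l,st,ce=cv2.connectedComponentsWithStats(m)
    i=max((j for j in range(1,n) if st[j,4]>150),key=lambda j:-np.linalg.norm(ce[j]-c0));w=ray(k,ce[i],.035)
    print(k,ce[i],st[i],w,fit({k:I},"blue",[w[0],w[1],-1.5],wheel()))
E
```

```text
[0.64313242 0.49444076 0.37694088] [0.42021356 0.15889965 0.19953345] 0.08548825615817107 [-4.83070705e-01 -4.90256131e+01  1.60596762e+00 -4.03923297e+01
  6.49953203e-03 -2.08886963e-02  1.63730752e-02] 9.475
top [184.91038697 204.43177189] [169 196  33  18 491] [0.51501566 0.01419979 0.035     ] (array([ 0.5139157 ,  0.01496107, -1.52901891]), np.float64(72.19851467384339), {'top': np.float64(458.83333333333337)})
side [281.48681898 254.40949033] [272 237  19  36 569] [0.51100831 0.01567851 0.035     ] (array([ 0.51144545,  0.01261124, -1.56211789]), np.float64(21.551856978085354), {'side': np.float64(536.8222222222223)})
```

View pics/d_side.png

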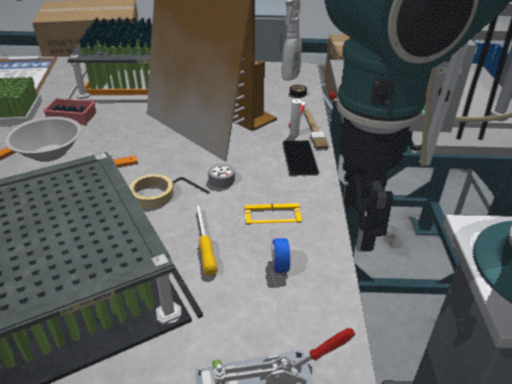

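The wheel is still upright, at about (0.512, 0.014), pixel (281,254). The gripper tips show near (375,248). I'll check the true height of the open fingertips against the TCP.

```bash
python3 - <<'E'
from roll import *
tcp=np.array([.4202,.1589,.1995]);a=-1.453;I=cv2.imread("pics/d_side.png");T=cv2.imread("pics/d_top.png")
z=cv2.resize(I[140:260,320:440],(600,600),interpolation=cv2.INTER_CUBIC)
for s,col in((.0425,(0,0,255)),(-.0425,(0,255,0))):
  for o in(-.017,0,.013,.04,.054):
    q=proj("side",np.r_[tcp[:2]+s*d(a),tcp[2]+o])[0];cv2.circle(z,tuple(np.round((q-[320,140]+.5)*5).astype(int)),4,col,-1)
cv2.imwrite("pics/e.png",z)
E
```

```text
(no output)
```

View pics/e.png

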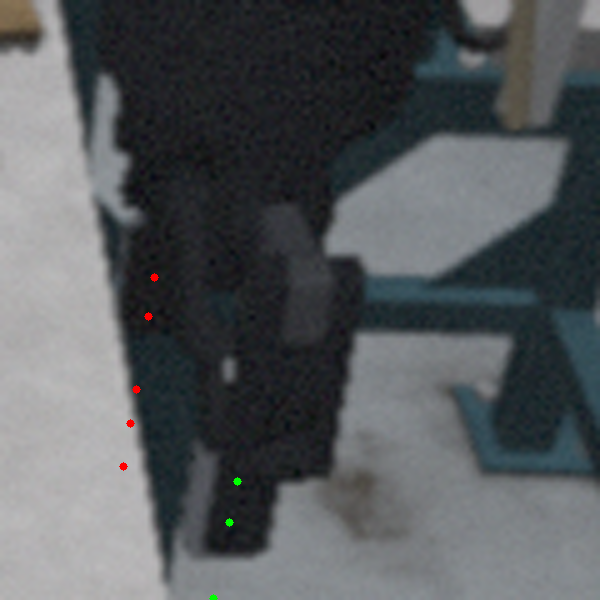

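```bash
python3 - <<'E'
from roll import *
q=arm.get_ee_rot();print(q,quat(-1.453));print(R.from_quat(q).as_matrix().round(3),arm.get_tcp_pos())
T=cv2.imread("pics/d_top.png");z=T[100:384,60:260].copy();z=cv2.resize(z,None,fx=2.1,fy=2.1,interpolation=cv2.INTER_CUBIC)
t=arm.get_tcp_pos();M=R.from_quat(q).as_matrix()
S_=cv2.imread("pics/d_side.png");w=cv2.resize(S_[100:284,310:440],(421,596),interpolation=cv2.INTER_CUBIC)[:,:370]
for s,col in((.0425,(0,0,255)),(-.0425,(0,255,0)),(0,(255,0,255))):
  for o in(.017,0,-.054):
    P=t+M@[0,s,o]
    cv2.circle(z,tuple(np.round((proj("top",P)[0]-[60,100]+.5)*2.1).astype(int)),3,col,-1)
    cv2.circle(w,tuple(np.round((proj("side",P)[0]-[310,100]+.5)*3.24).astype(int)),3,col,-1)
z=z[:596];w=w[:596]
cv2.imwrite("pics/f.png",np.hstack([z[:590],w[:590]])); print(z.shape)
E
```

```text
[-3.58341356e-02  9.99356543e-01  5.68482480e-04  1.44624315e-03] [-0.05886412  0.998266    0.          0.        ]
[[-0.997 -0.072  0.003]
 [-0.072  0.997  0.001]
 [-0.003  0.001 -1.   ]] [0.42021356 0.15889965 0.19953345]
(596, 420, 3)
```

View pics/f.png

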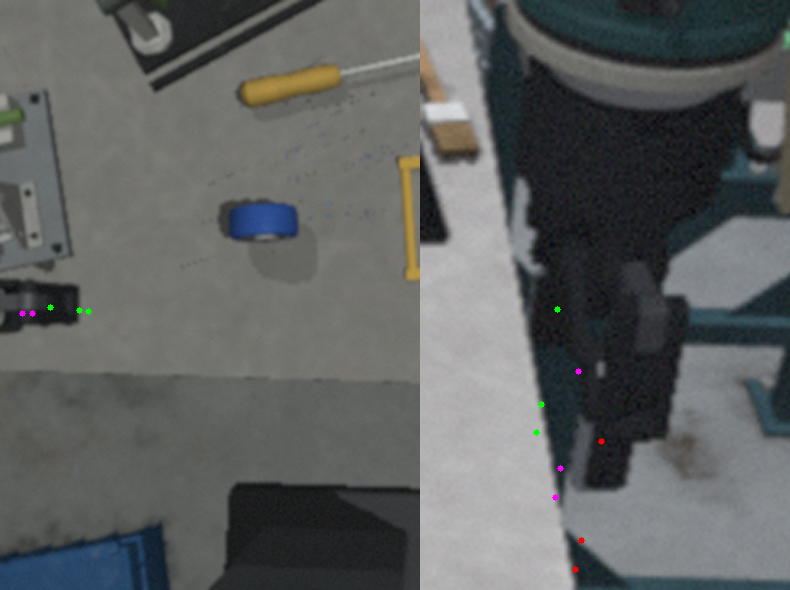

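The overlay explains the failure. In both views the real fingertips sit tens of mm higher than the stated TCP offset implies (near tip at (605,488) in the side crop, predicted at (575,568)). The finger rode on top of the wheel instead of pushing it at mid-height. I'll measure the open tip height by touching clear bench lightly, then redo the push at the right height.

```bash
python3 - <<'E'
from roll import *
a=-1.5
arm.move_l([.45,.10,.08],rot=quat(a),max_speed=.15)
arm.dwell(.1);f0=arm.get_contact_force()
h=arm.move_l([.45,.10,-.05],max_speed=.04,guard=5)
p=arm.get_tcp_pos();print(h,p,f0,arm.get_contact_force())
arm.move_l([.45,.10,p[2]+.03],max_speed=.1)
I={k:arm.get_image(k) for k in("top","side")}
for k in I:
    cv2.imwrite(f"pics/g_{k}.png",I[k][:,:,::-1])
for cs in(("top",),("side",),("top","side")):print(fit({k:I[k] for k in cs},"blue",[.5125,.0138,-1.53],wheel()))
print(arm.get_time_s())
E
```

```text
True [ 0.45003499  0.09999013 -0.03334666] [ 0.16635859 -0.43259541 -0.86363261] [-1.24581861  0.43584489  9.28239355]
(array([ 0.51374085,  0.01364349, -1.52251873]), np.float64(68.56886624802426), {'top': np.float64(464.29999999999995)})
(array([ 0.51120047,  0.01270937, -1.56060337]), np.float64(19.425327010978684), {'side': np.float64(543.7333333333333)})
(array([ 0.51226445,  0.01315803, -1.54894507]), np.float64(118.89441112392669), {'top': np.float64(464.29999999999995), 'side': np.float64(543.7333333333333)})
13.65
```

View pics/g_side.png

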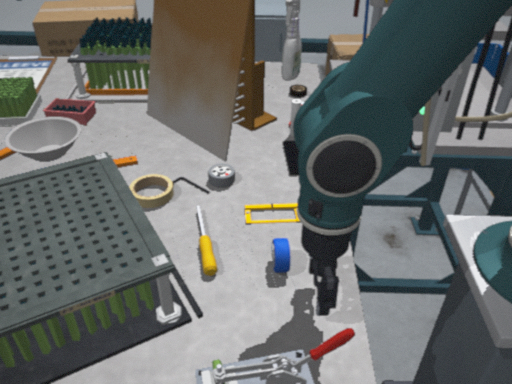

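The open fingertips touch the bench at TCP z = -0.033, so the tips are 33 mm above the reported TCP. The wheel is still upright at pixel (281,256), about (0.512, 0.013), and the near fingertip is at about (326,312). I'll check the tool's xy from that, then descend around the wheel with a guard.

```bash
python3 - <<'E'
from roll import *
for v in((317,308),(326,311),(335,308)): print(ray("side",v,.030))
S_=cv2.imread("pics/g_side.png");T=cv2.imread("pics/g_top.png")
t=np.array([.45,.1,.03]);a=-1.5;n=np.array([-d(a)[1],d(a)[0]])
z=cv2.resize(S_[235:335,270:370],(400,400),interpolation=cv2.INTER_CUBIC)
q0=(proj("top",t)[0]-50).astype(int);w=cv2.resize(T[q0[1]:q0[1]+100,q0[0]:q0[0]+100],(400,400),interpolation=cv2.INTER_CUBIC)
for s in(1,-1):
    P=np.array([np.r_[t[:2]+s*l*d(a)+k*n,.03] for l,k in((.0425,-.011),(.0425,.011),(.057,.011),(.057,-.011))])
    for c,im,o in(("side",z,[270,235]),("top",w,q0)):
        cv2.polylines(im,[np.round((proj(c,P)-o+.5)*4).astype(np.int32)],True,(0,0,255) if s>0 else (0,255,0),1)
cv2.imwrite("pics/h.png",np.hstack([w,z]))
E
```

```text
[0.4531738  0.13405786 0.03      ]
[0.43875239 0.13973755 0.03      ]
[0.4232522  0.13296823 0.03      ]
```

View pics/h.png

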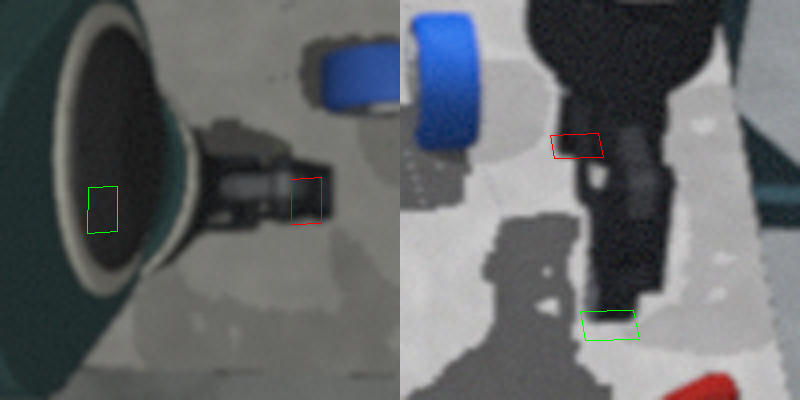

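Tips match the TCP in xy to a few mm: front finger seen at about (312,190) in the top crop against (306,201) predicted. I'll shift the aim by that, lower around the wheel and push the first part.

```bash
sed -i 's/Z=.027/Z=-.0185/; s/np.r_\[c+off\*d(a),z\]/np.r_[c+off*d(a)+[-.001,.003],z]/' roll.py
python3 - <<'E'
from roll import *
p0=np.array([.5125,.0132]);a0=-1.54
L,f=path(p0,a0)
arm.move_l([.45,.10,.05],max_speed=.15)
arm.move_l(tool(p0,a0,0,.05),rot=quat(a0),max_speed=.15)
arm.dwell(.1)
h=arm.move_l(tool(p0,a0,0),max_speed=.06,guard=6);print("hit",h,arm.get_tcp_pos(),arm.get_contact_force())
if not h:
    for u in(25,60):
        c,a=f(u/1000);print(u,c.round(4),round(a,3),arm.move_l(tool(c,a,.0105),rot=quat(a),max_speed=.045,guard=8),arm.get_contact_force(),arm.get_tcp_pos())
I={k:arm.get_image(k) for k in("top","side")}
for k in I: cv2.imwrite(f"pics/i_{k}.png",I[k][:,:,::-1])
c=arm.get_tcp_pos();o=[]
for k in I:
    q=proj(k,[c[0],c[1],.03])[0].astype(int)-[50,60];o.append(cv2.resize(I[k][q[1]:q[1]+100,q[0]:q[0]+100,::-1],(400,400)))
cv2.imwrite("pics/i.png",np.hstack(o));print(arm.get_time_s())
E
```

```text
hit False [ 0.51173375  0.01624892 -0.01818277] [ 0.80668849 -0.26497882 -0.22216083]
25 [ 0.5138 -0.0118] -1.501 False [ 0.2048224  -0.39461469 -0.58440885] [ 0.51349327 -0.01894601 -0.01852706]
60 [ 0.5169 -0.0466] -1.465 False [ 0.06471643 -0.16908232 -0.30292348] [ 0.51700308 -0.05379865 -0.018522  ]
18.3583
```

View pics/i.png

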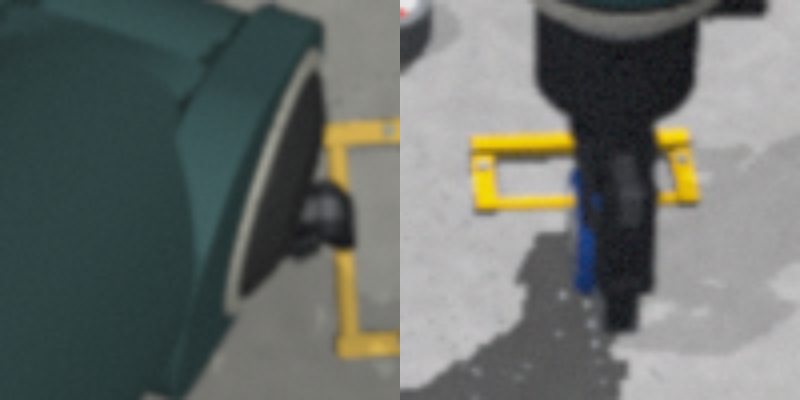

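The wheel (blue edge at (580,230) in the side crop) is following between the fingers with almost no force. I'll go on into the rest.

```bash
python3 - <<'E'
from roll import *
p0=np.array([.5125,.0132]);L,f=path(p0,-1.54)
for u,sp,g in((L-.045,.05,8),(L-.022,.04,8),(L-.001,.03,6)):
    c,a=f(u);print(round(u,3),arm.move_l(tool(c,a,.0105),rot=quat(a),max_speed=sp,guard=g),arm.get_contact_force(),arm.get_tcp_pos())
t=arm.get_tcp_pos();b=-.009*np.r_[d(YR),0]
arm.move_l(t+b,max_speed=.04)
arm.move_l(t+b+[0,0,.08],max_speed=.12)
arm.move_l(t+[-.11,.14,.10],max_speed=.25)
I={k:arm.get_image(k) for k in("top","side")};c=REST;o=[]
for k in I:
    cv2.imwrite(f"pics/j_{k}.png",I[k][:,:,::-1])
    q=proj(k,[c[0],c[1],.03])[0].astype(int)-[50,50];z=cv2.resize(I[k][q[1]:q[1]+100,q[0]:q[0]+100,::-1],(400,400),interpolation=cv2.INTER_CUBIC)
    h=cv2.convexHull(np.round((proj(k,tf([*c,YR],wheel()[0]))-q+.5)*4).astype(np.int32));cv2.polylines(z,[h],True,(0,0,255),1);o.append(z)
cv2.imwrite("pics/j.png",np.hstack(o))
for cs in(("top",),("side",)):print(fit({k:I[k] for k in cs},"blue",[*c,YR],wheel()))
print(arm.get_time_s())
E
```

```text
0.105 False [ 0.78847139  0.2683034  -1.07089511] [ 0.52223456 -0.09809702 -0.01851104]
0.128 False [0.16328284 0.68143604 0.14628244] [ 0.5246678  -0.12136171 -0.01856723]
0.149 False [ 1.06208211  0.4685415  -1.33055457] [ 0.52663855 -0.14209744 -0.01854375]
(array([ 0.52976417, -0.13473378, -1.40830694]), np.float64(87.18924259900038), {'top': np.float64(445.55555555555554)})
(array([ 0.52734262, -0.13786426, -1.54978222]), np.float64(14.014048870092697), {'side': np.float64(405.16666666666663)})
23.1
```

View pics/j.png

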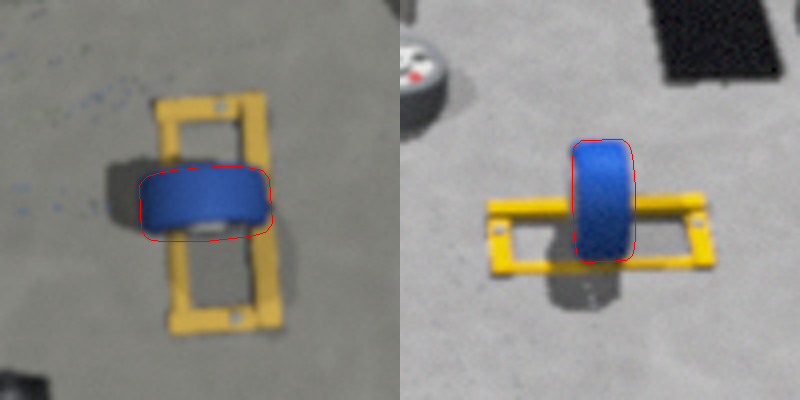

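The wheel stands upright in the rest and matches the target outline in both views: top crop (205,200), side crop (603,200). It is within about 2 mm of the middle, and the gripper is clear.

```bash
python3 -c "
from cell import arm
print(arm.finish_job(),arm.get_time_s())"
```

```text
the job is handed in; nothing more can be done
the job is handed in; nothing more can be done
```

The blue wheel stands upright in the rest, within about 2–3 mm of centre and about square by the images, and the job was handed in at about 23 s; on the first pass a fingertip dragged across the wheel's top (up to about 16 N) before I corrected the finger height, and the grey wheel was not touched.

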